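# Change the coffee machine over to the standby water filter

## Robot

A 6-joint arm with a two-finger parallel gripper is mounted at the origin on the work surface. World frame = base frame: x ahead of the robot, y to its left, z up, the work surface at z = 0. Lengths are in m, angles in rad, forces in N, time in s.
With the tool pointing down it reaches from about 0.3 to 0.775 m from the base axis. Payload 14.6 kg.
Tool frame: the origin (TCP) lies at the very end of the fingers, on their centre line; the grasp point (between the pads) lies 19 mm behind it; z points along the fingers, y is the direction in which the jaws open and shut (so a half turn about z gives the same grasp; the last joint's range is limited). The gripper opens to 94 mm and grips with 3 to 60 N. Pads are 16 mm wide; open, the fingers measure 119 mm over their backs; the gripper's body (75 mm by 177 mm) begins 78 mm behind the grasp point.
Start: joints at [1.267, 0.3, 1.521, -0, 1.321, -0.067], TCP at [0.129, 0.535, 0.205] pointing down, gripper open.
Joint ranges: [-3.03, 3.03], [-0.79, 2.21], [0.23, 2.52], [-1.04, 4.18], [0, 3.07], [-2.55, 2.55]. Speed limits (rad/s): [2.22, 2.22, 2.57, 3.14, 3.14, 3.14].

## Interface

Orientations are given as a rotation vector (axis times angle).
In Python, from bench import get_state, vision, robot gives the robot as it stands. The module is installed in compiled form; this text tells all that it offers.
- The arm moves only by the tool apply_moves, never from a script. Its argument "deltas" is a list that holds one entry, the list of rows, each a list of 6 numbers: the shift along the tool's x, y, z in m, then the turn, a rotation vector about the tool's x, y, z in degrees. A call has 1 to 10 rows; each row is the pose to reach, as a shift and turn from the pose measured when the call began, along the tool's axes at that moment; what a row does not reach only later rows make up. A row lasts 1/10 s, in which the tool goes at most 50 mm and 8.59 degrees, less where a joint would pass 70% of its speed; a pose out of reach is approached as far as the arm can. A call with a gripper value outside its range is refused whole. "gripper" is the finger opening in m, from 0 to 0.094, set as the call begins (left out, the last holds). The fingers move at their own pace and stop on an object; "squeeze" is the grip in N (left out, the last holds). Time passes only in rows, so rows that repeat a pose let the fingers close. It gives the time, the measured TCP pose, the force and the opening at its end, in the units of the state.
- get_state(): the state, without advancing time (a new reading comes with each control period).
- vision.capture(name): name is "scene" or "top"; returns a dict with "img" (384x512x3 uint8, blue, green, red), "fx", "fy", "cx", "cy" (pixels), "D" ([k1, k2, p1, p2, k3] as OpenCV has them; the pictures are not rectified), "world_to_cam" (4x4, takes a point from world to camera coordinates). Camera axes: x right, y down, z forward; pixel columns grow to the right and rows downward; lengths in m; the calibration is good to about 2 mm. A picture is of the moment at which its call begins. There is no depth.
- robot.job_done(): hands the job in, once; it reports no verdict.
The state is a dict: "time": time; "qpos": joint angles; "qd": joint speeds; "joint_torque": joint torques, N m; "ee_pos": TCP position; "tool_rot": TCP orientation; "force": force on the tool from outside, world axes, zero at the start; "moment": the same for the moment, N m; "finger_gap": finger opening in m.
Only numpy, scipy, OpenCV 4.12 (cv2) and the standard library are available. Lean on these libraries where they do the work, as an engineer would, in place of code of your own. Each camera call takes 0.05 s, during which the arm holds its last target.

## Task

The coffee machine's water comes through one of two filters; the one in use is spent, so change over to the other. First push the shut valve's lever with a fingertip until it is fully open, in line with its pipe against the stop, and only then push the other lever fully shut, square across its pipe, so that the machine is never without water. Only push the levers, never grip them between the fingers, leave the mug, the stick caddy and the wrench where they are, and finish clear of everything.

Things in the scene. Friction and masses are not known exactly. Their poses are not given: they have to be found in the camera images.
- filter_set: Fixed aluminium plate, 600 x 400 x 6 mm, flat on the counter, carrying two identical filter lines along its +x axis, at y = +95 and y = -95 mm, between two copper header pipes (19 mm thick, axes 36 mm up) at x = -145 (inlet) and x = 360 mm (outlet, with a round gauge, top 75 mm up). Origin: on the counter midway between the two valve stems. Apart from the levers nothing on it is higher than 75 mm.
- line_duty: The filter line in use at the start (its lever stands along the pipe). Fixed: copper pipe (axis 36 mm up), brass lever ball valve, white cartridge (52 mm thick, x = 66 to 270 mm, top 62 mm up), check valve. Origin: on the counter under the valve stem; x axis along the pipe, downstream. It may be the left or the right line.
- line_standby: The standby filter line (its lever stands across the pipe at the start). Fixed: copper pipe (axis 36 mm up), brass lever ball valve, white cartridge (52 mm thick, x = 66 to 270 mm, top 62 mm up), check valve. Origin: on the counter under the valve stem; x axis along the pipe, downstream. It may be the left or the right line.
- lever_duty (a joint): Lever angle of the valve open at the start. 0 = shut: square across the pipe, pointing to the line's +y; 1.571 = fully open: along the pipe, pointing to its -x (upstream). Opening is anticlockwise seen from above, shutting clockwise; hard stops at both ends. Starts at 1.30 to 1.57. Stiff: 0.4 N m, 5 to 6 N pushed 75 mm from the stem; stays where it is left.
- lever_standby (a joint): Lever angle of the valve that is shut at the start (the standby filter); same meaning, directions, stops and stiffness. Starts at 0 to 0.25.
- duty_stem (a point): Point on the vertical turning axis of the duty lever, at the mid-height of its sleeve (88 mm above the counter).
- duty_tip (a point): Outer end of the duty lever, 106 mm from the stem axis, at mid-height of its sleeve. The lever is a steel strap with a straight black sleeve 19 mm wide and 13 mm high (82 to 95 mm above the counter), reaching from 40 to 106 mm from the stem axis. Under the sleeve is free air down to the pipes (46 mm above the counter).
- standby_stem (a point): The same point of the standby lever.
- standby_tip (a point): The same point of the standby lever.
- mug: Loose white mug, 80 mm across and 90 mm high with a handle, on the counter beside the plate. Origin: centre of its underside. Must stay put.
- stick_caddy: Loose white square caddy, 80 x 80 x 95 mm, with coffee sticks standing in it to about 135 mm, on the counter beside the plate. Origin: centre of its underside. Must stay put.
- wrench: Loose steel wrench, 160 mm long, lying on the plate between the two cartridges. Origin: its middle, underside. Must stay put.

How it is judged:
By the outcome, as a careful person would: the job done as asked, in the order asked, and still so for the second after the job is handed in, with the robot touching nothing.
It also fails if it takes over 53 s, if anything falls off the work surface, if the arm or the gripper's body presses on something with over 40 N, if the wrist force passes 120 N, or if a joint passes its speed limit or range.

## Working session

There is one attempt and no reset: what is moved stays moved. The work goes in short steps, Python scripts to look and compute and a tool call to move; the robot and the scene stay as the last step left them, time stands still between calls to the robot, and variables do not carry over. Pictures are saved under pics/ and viewed, and the job is handed in when it is done.

Besides the shell and the picture viewer there is one more tool, called after "Call:" as a command line: name --argument value ..., lists and objects as JSON in quotes. apply_moves: Moves the arm, as the interface text tells. Its arguments: {"type":"object","properties":{"deltas":{"type":"array","items":{"type":"array","items":{"type":"array","items":{"type":"number"}}}},"gripper":{"type":"number"},"squeeze":{"type":"number"}},"required":["deltas"]}

```bash
mkdir -p pics
cat > h.py <<'E'
from bench import get_state, vision, robot
import numpy as np, cv2
from scipy.spatial.transform import Rotation as R
def cap(n):
    c=vision.capture(n); K=np.array([[c['fx'],0,c['cx']],[0,c['fy'],c['cy']],[0,0,1.]]); return c,K
def ray(c,K,uv,z):
    p=cv2.undistortPoints(np.array(uv,float).reshape(-1,1,2),K,np.array(c['D'],float)).reshape(-1,2)
    T=np.array(c['world_to_cam']); Ri=T[:3,:3].T; o=-Ri@T[:3,3]
    d=(Ri@np.c_[p,np.ones(len(p))].T).T
    return o+d*((z-o[2])/d[:,2])[:,None]
def proj(c,K,P):
    T=np.array(c['world_to_cam']); return cv2.projectPoints(np.array(P,float).reshape(-1,3),cv2.Rodrigues(T[:3,:3])[0],T[:3,3],K,np.array(c['D'],float))[0].reshape(-1,2)
E
python3 - <<'E'
from h import *
s=get_state();print(s)
for n in('scene','top'):
    c,K=cap(n); cv2.imwrite(f'pics/{n}0.png',cv2.resize(c['img'],None,fx=1.5,fy=1.5)); cv2.imwrite(f'{n}0_raw.png',c['img'])
    T=np.array(c['world_to_cam']);print(n,-T[:3,:3].T@T[:3,3],K[0,0])
E
```

```text
{'time': 0.0, 'qpos': array([ 1.26740891e+00,  3.00522418e-01,  1.52158287e+00,  6.88438512e-06,
        1.32069854e+00, -6.65963079e-02]), 'qd': array([ 2.02121830e-03,  1.40908907e-03, -1.45739317e-03, -2.68580484e-04,
       -2.86469163e-04, -1.97511115e-05]), 'joint_torque': array([ 1.16140742e-03, -5.31801081e+01, -3.52733409e+01,  7.09695392e-02,
        2.44496902e-02, -8.05746731e-05]), 'ee_pos': array([0.12894147, 0.53440013, 0.20485742]), 'tool_rot': array([-3.71057752e-01, -3.11937111e+00,  1.86799176e-03]), 'force': array([-0.34750246, -0.11418227, -0.08737111]), 'moment': array([ 0.00622992, -0.04731877, -0.01339721]), 'finger_gap': 0.09366804684409284}
scene [ 1.41213562 -0.01496886  0.80542111] 401.15287982706565
top [0.53590472 0.0394112  1.01557507] 370.10047130923954
```

View pics/top0.png

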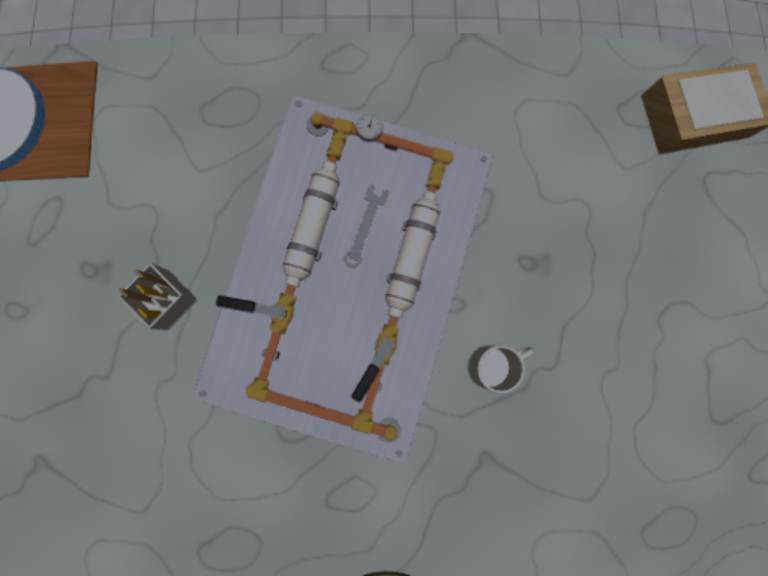

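View pics/scene0.png

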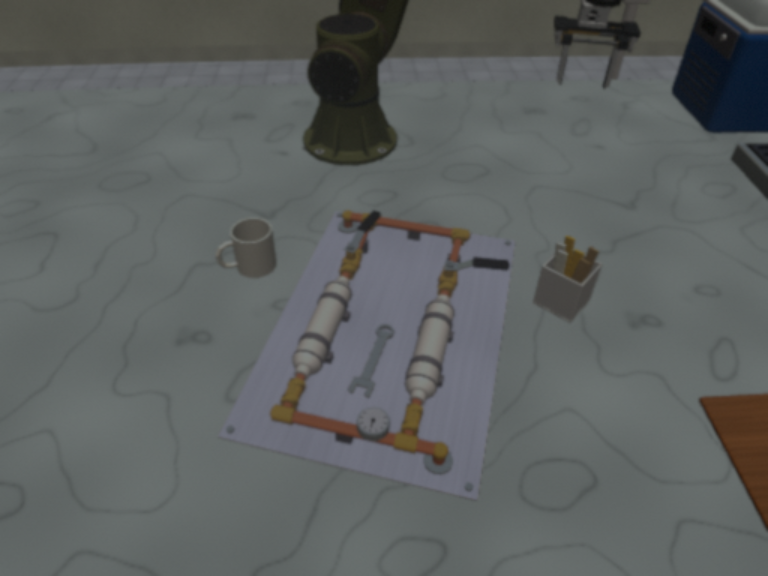

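The top view shows the left line (lever pointing left, sleeve near (235,303)) is the standby. The right line (sleeve near (366,382)) is the duty line, with its lever slightly off the pipe. The caddy is on the left and the mug on the right. Next I'll measure.

Run:
```python
from h import *
c,K=cap('top'); im=c['img']
hsv=cv2.cvtColor(im,cv2.COLOR_BGR2HSV)
# dark sleeves
m=(hsv[...,2]<55).astype(np.uint8); n,l,st,ce=cv2.connectedComponentsWithStats(m)
for i in range(1,n):
    if st[i,4]>60 : print(i,st[i],ce[i], cv2.minAreaRect(np.argwhere(l==i)[:,::-1].astype(np.float32)))
# elbows/tees px (1.5x view) -> world
px=np.array([[258,390],[364,422],[343,127],[442,157]])/1.5
W=ray(c,K,px,0.05); print(W.round(4))
# similarity fit plate->world
P=np.array([[-.145,.095],[-.145,-.095],[.36,.095],[.36,-.095]])
Pc=P-P.mean(0);Q=W[:,:2]-W[:,:2].mean(0)
a=np.arctan2((Pc[:,0]*Q[:,1]-Pc[:,1]*Q[:,0]).sum(),(Pc*Q).sum());Rm=np.array([[np.cos(a),-np.sin(a)],[np.sin(a),np.cos(a)]])
t=W[:,:2].mean(0)-Rm@P.mean(0); print('yaw',a,'org',t); print('res',(W[:,:2]-(P@Rm.T+t)).round(4))
for y in(.095,-.095): print('stem',y,Rm@[0,y]+t)
y0,x0=150,110
crop=im[180:300,120:290]; cv2.imwrite('pics/crop.png',cv2.resize(crop,None,fx=4.5,fy=4.5,interpolation=cv2.INTER_CUBIC))
```

```text
9 [435  84  76  18 438] [467.13242009  92.78538813] ((472.77862548828125, 92.59386444091797), (14.367461204528809, 75.10199737548828), 87.58048248291016)
29 [ 84 193  16   8  66] [ 91.06060606 196.74242424] ((91.5, 196.49996948242188), (15.88997745513916, 5.245973110198975), 8.746162414550781)
30 [144 197  26  11 170] [156.78235294 202.04117647] ((156.77735900878906, 202.020751953125), (25.49324607849121, 6.634387016296387), 10.619654655456543)
33 [235 243  18  25 177] [243.07909605 254.84745763] ((243.08824157714844, 254.85292053222656), (6.859943389892578, 25.72478675842285), 30.963754653930664)
[[ 0.4574  0.214   0.05  ]
 [ 0.3995  0.0325  0.05  ]
 [ 0.9254  0.0612  0.05  ]
 [ 0.8669 -0.1175  0.05  ]]
yaw -0.3129158227542871 org [0.56001896 0.08063644]
res [[ 0.0061 -0.0017]
 [ 0.0067 -0.0024]
 [-0.0064  0.001 ]
 [-0.0063  0.0031]]
stem 0.095 [0.58926321 0.17102324]
stem -0.095 [ 0.53077472 -0.00975036]
```

View pics/crop.png

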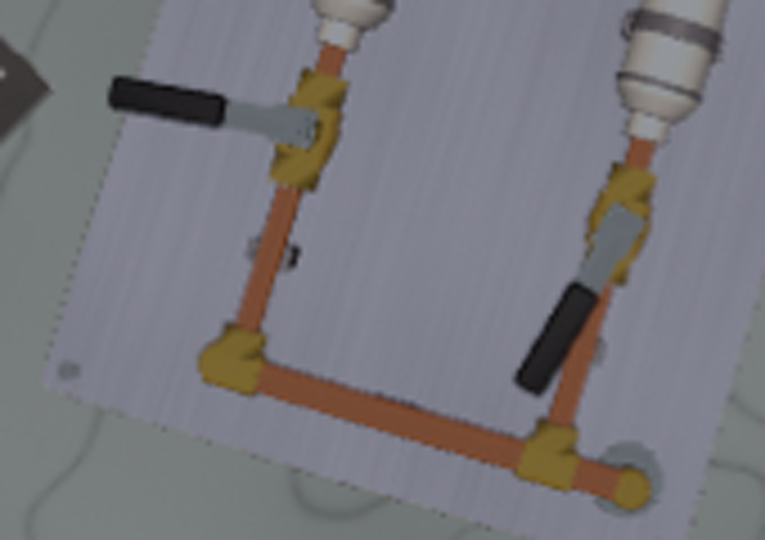

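Run:
```python
from h import *
yaw=-0.313
def sl(n,boxes):
    c,K=cap(n); im=c['img']; hsv=cv2.cvtColor(im,cv2.COLOR_BGR2HSV)
    m=(hsv[...,2]<62).astype(np.uint8)
    out=[]
    for (x0,y0,x1,y1) in boxes:
        mm=np.zeros_like(m); mm[y0:y1,x0:x1]=m[y0:y1,x0:x1]
        k,l,st,ce=cv2.connectedComponentsWithStats(mm); i=1+np.argmax(st[1:,4])
        pts=np.argwhere(l==i)[:,::-1].astype(np.float32)
        r=cv2.minAreaRect(pts); b=cv2.boxPoints(r)
        e=sorted([(np.linalg.norm(b[j]-b[(j+1)%4]),(b[j]+b[(j+1)%4])/2) for j in range(4)],key=lambda t:t[0])[:2]
        out.append((ce[i],[q[1] for q in e],st[i,4]))
    return c,K,out
ct,Kt,o1=sl('top',[(135,190,178,215),(230,235,260,275)])
cs,Ks,o2=sl('scene',[(300,165,345,185),(228,135,260,165)])
for nm,a,b in(('standby',o1[0],o2[0]),('duty',o1[1],o2[1])):
    for z in(.092,):
        C=ray(ct,Kt,[a[0]],z)[0]; E=ray(ct,Kt,a[1],z); print(nm,a[2],b[2],'top C',C.round(4),'E',E.round(4).tolist(),'len',np.linalg.norm(E[0]-E[1]))
        d=E[0]-E[1]; ang=np.arctan2(d[1],d[0]); print(' ang mod pi',ang, 'lever q', ang-yaw-np.pi/2)
        print(' scene C',ray(cs,Ks,[b[0]],z)[0].round(4),b[0],'E',ray(cs,Ks,b[1],z).round(4).tolist())
for y in(.095,-.095):
    print(y)
# plate corner screws (top 1.5x) z=.006
px=np.array([[298,104],[484,159],[203,394],[399,453]])/1.5
W=ray(ct,Kt,px,.006);print(W.round(4)); 
for i,j in((0,2),(1,3),(0,1),(2,3)): d=W[i]-W[j];print(np.linalg.norm(d),np.arctan2(d[1],d[0]))
# pipe axes
hsv=cv2.cvtColor(ct['img'],cv2.COLOR_BGR2HSV)
```

```text
standby 176 128 top C [0.6049 0.2445 0.092 ] E [[0.6113, 0.2763, 0.092], [0.5984, 0.2126, 0.092]] len 0.06500958734602065
 ang mod pi 1.3710635223369367 lever q 0.11326719554204012
 scene C [0.6119 0.242  0.092 ] [326.4765625 175.359375 ] E [[0.6057, 0.2117, 0.092], [0.6181, 0.2727, 0.092]]
duty 183 105 top C [0.4705 0.0304 0.092 ] E [[0.498, 0.0132, 0.092], [0.4433, 0.0468, 0.092]] len 0.06413102521896
 ang mod pi -0.5501004659274493 lever q -1.807896792722346
 scene C [0.4782 0.0305 0.092 ] [245.93333333 147.43809524] E [[0.4526, 0.0498, 0.092], [0.506, 0.0136, 0.092]]
0.095
-0.095
[[ 0.9911  0.1479  0.006 ]
 [ 0.878  -0.2052  0.006 ]
 [ 0.4477  0.322   0.006 ]
 [ 0.3362 -0.0296  0.006 ]]
0.5706154645871987 -0.31016142993253576
0.5695701701782041 -0.3135425673510362
0.370784844958826 1.2608699368299257
0.3688607917493518 1.2637138393024478
```

```bash
cat >> h.py <<'E'
S=np.array([.590,.172]); D=np.array([.532,-.009]); YAW=-.310
def lev(stem,q,r,off):  # point at radius r, offset 'off' anticlockwise side (+) from lever at valve angle q
    f=q+YAW+np.pi/2; return stem+r*np.array([np.cos(f),np.sin(f)])+off*np.array([-np.sin(f),np.cos(f)])
def rows(targets, show=True):
    # targets: list of (x,y,z,heading)  tool straight down
    s=get_state(); R0=R.from_rotvec(s['tool_rot']); out=[]
    for x,y,z,h in targets:
        xa=np.array([np.cos(h),np.sin(h),0]); za=np.array([0,0,-1.]); Rt=R.from_matrix(np.c_[xa,np.cross(za,xa),za])
        d=R0.inv().apply(np.array([x,y,z])-s['ee_pos']); w=(R0.inv()*Rt).as_rotvec(degrees=True)
        out.append(list(d.round(4))+list(w.round(1)))
    for o in out: print([float(v) for v in o])
    x=R0.apply([1,0,0]); print('heading',np.arctan2(x[1],x[0])%(2*np.pi),s['ee_pos'].round(4),s['qpos'].round(2),'t',s['time'],s['force'].round(1),s['finger_gap'])
E
python3 - <<'E'
from h import *
p=lev(S,.11,.075,-.033);print(p)
a=np.array([.129,.534])
rows([(*(a+(p-a)*k),.2,2.904) for k in(.08,.5,1)])
E
```

```text
[0.6372424  0.23894891]
[-0.0452, -0.0139, 0.0052, -0.0, -0.0, 0.0]
[-0.2817, -0.0843, 0.0053, -0.0, -0.0, 0.0]
[-0.5634, -0.1681, 0.0053, -0.0, -0.0, 0.0]
heading 2.9047722436172756 [0.129  0.5345 0.2052] [ 1.27  0.3   1.52 -0.    1.32 -0.07] t 0.25 [ 1.   0.  -0.3] 0.0940293821708617
```

Call:
apply_moves --deltas '[[[-0.03,-0.009,0.004,0,0,0],[-0.07,-0.021,0.004,0,0,0],[-0.115,-0.034,0.004,0,0,0],[-0.16,-0.048,0.004,0,0,0],[-0.205,-0.061,0.004,0,0,0],[-0.25,-0.075,0.004,0,0,0],[-0.295,-0.088,0.004,0,0,0],[-0.34,-0.101,0.004,0,0,0],[-0.38,-0.113,0.004,0,0,0],[-0.41,-0.122,0.004,0,0,0]]]' --gripper 0.0 --squeeze 20

```text
time: 1.25
ee_pos: [0.5008, 0.318, 0.201]
tool_rot: [-0.373, -3.119, 0.001]
force: [-0.2, 0.3, -0.4]
finger_gap: 0.0173
```

Run:
```python
from h import *
p=lev(S,.11,.075,-.033)
rows([(*p,.2,2.904),(*p,.072,2.904)])
```

```text
[-0.1512, -0.0447, 0.001, -0.0, -0.0, -0.0]
[-0.1513, -0.0446, 0.129, -0.0, -0.0, -0.0]
heading 2.9034645213663017 [0.5008 0.318  0.201 ] [ 0.5   0.4   1.4  -0.    1.35 -0.83] t 1.25 [-0.2  0.3 -0.4] 0.017278412242181573
```

Call:
apply_moves --deltas '[[[-0.035,-0.01,0.0,0,0,0],[-0.08,-0.023,0.0,0,0,0],[-0.12,-0.035,0.0,0,0,0],[-0.146,-0.043,0.0,0,0,0],[-0.151,-0.045,0.015,0,0,0],[-0.151,-0.045,0.045,0,0,0],[-0.151,-0.045,0.075,0,0,0],[-0.151,-0.045,0.09,0,0,0],[-0.151,-0.045,0.09,0,0,0],[-0.151,-0.045,0.09,0,0,0]]]'

```text
time: 2.25
ee_pos: [0.637, 0.2391, 0.1121]
tool_rot: [0.372, 3.119, -0.0]
force: [0.3, 0.8, 0.6]
finger_gap: 0.0005
```

Run:
```python
from h import *
for n in('top','scene'):
    c,K=cap(n); p=proj(c,K,get_state()['ee_pos'])[0]; print(p)
    x,y=int(p[0]),int(p[1]); x0,y0=max(0,x-85),max(0,y-65)
    cv2.imwrite(f'pics/{n}1.png',cv2.resize(c['img'][y0:y0+130,x0:x0+170],None,fx=4.5,fy=4.5,interpolation=cv2.INTER_CUBIC))
rows([(*lev(S,.11,.075,-.033),.072,2.904)])
```

```text
[156.98716747 188.25553426]
[328.36649227 175.84345668]
[0.0003, -0.0002, 0.0409, 0.0, 0.1, -0.0]
heading 2.9037437709858023 [0.6375 0.2391 0.1129] [ 0.31  0.67  1.2  -0.    1.27 -1.03] t 2.35 [ 0.   0.1 -0.1] 0.0008640943897263732
```

View pics/scene1.png

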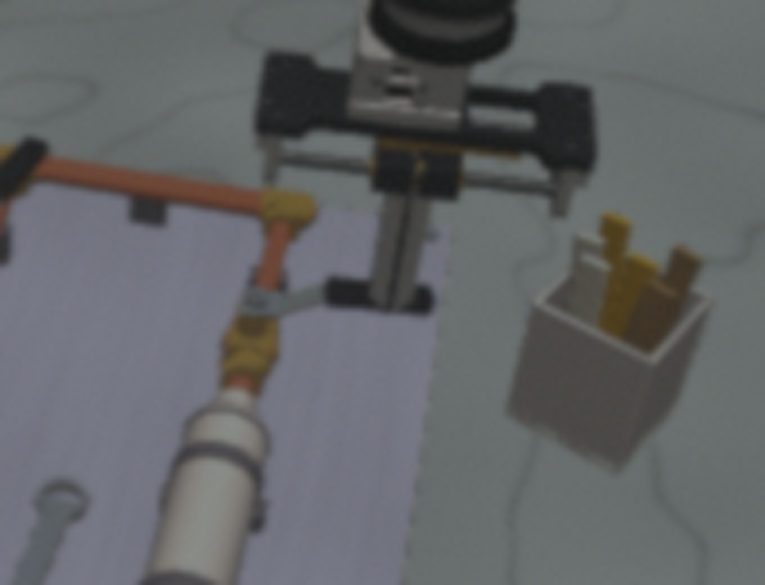

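View pics/top1.png

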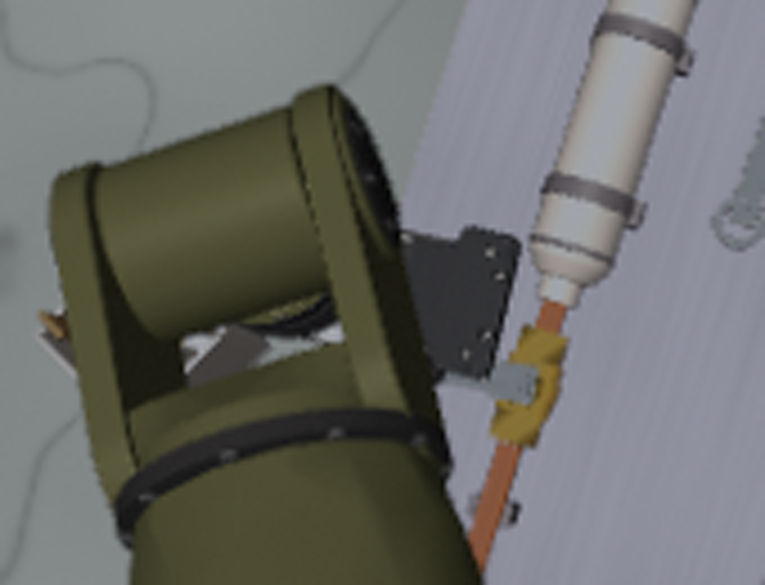

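The scene view shows the closed fingers beyond the +x side of the standby sleeve, with the tip at about (395,300) in the crop. They are clear of the lever and well away from the caddy. Next: lower and start the push.

Run:
```python
from h import *
t=[(*lev(S,.11,.075,-.033),.073,2.904)]*2
for q,o in((.11,-.024),(.11,-.018),(.2,-.018),(.3,-.018),(.4,-.018),(.5,-.018),(.6,-.018)):
    t.append((*lev(S,q,.075,o),.073,2.904+max(0,q-.11)*.88))
rows(t)
```

```text
[0.0003, -0.0002, 0.0399, 0.0, 0.1, -0.0]
[0.0003, -0.0002, 0.0399, 0.0, 0.1, -0.0]
[0.0093, -0.0005, 0.0399, 0.0, 0.1, -0.0]
[0.0153, -0.0008, 0.0399, 0.0, 0.1, -0.0]
[0.0221, 0.0003, 0.0398, 0.0, 0.1, -4.6]
[0.0298, 0.0007, 0.0398, 0.0, 0.1, -9.6]
[0.0375, 0.0004, 0.0398, 0.0, 0.1, -14.6]
[0.0451, -0.0007, 0.0398, 0.0, 0.1, -19.7]
[0.0526, -0.0025, 0.0398, 0.0, 0.1, -24.7]
heading 2.9037437709858023 [0.6375 0.2391 0.1129] [ 0.31  0.67  1.2  -0.    1.27 -1.03] t 2.35 [ 0.   0.1 -0.1] 0.0008640943897263732
```

Call:
apply_moves --deltas '[[[0,0,0.02,0,0,0],[0,0,0.04,0,0,0],[0,0,0.04,0,0,0],[0.009,-0.001,0.04,0,0,0],[0.015,-0.001,0.04,0,0,0],[0.022,0,0.04,0,0,-4.6],[0.03,0.001,0.04,0,0,-9.6],[0.0375,0,0.04,0,0,-14.6],[0.0375,0,0.04,0,0,-14.6]]]'

```text
time: 3.25
ee_pos: [0.6011, 0.2482, 0.0745]
tool_rot: [-0.03, 3.137, 0.001]
force: [1.9, -0.6, -0.3]
finger_gap: 0.0003
```

Run:
```python
from h import *
for n in('scene',):
    c,K=cap(n); x,y=328,176; x0,y0=max(0,x-85),max(0,y-65)
    cv2.imwrite(f'pics/{n}2.png',cv2.resize(c['img'][y0:y0+130,x0:x0+170],None,fx=4.5,fy=4.5,interpolation=cv2.INTER_CUBIC))
t=[]
for q in np.arange(.5,1.45,.1):
    t.append((*lev(S,q,.075,-.018),.073,2.904+max(0,q-.11)*.88))
rows(t)
```

```text
[0.0077, 0.001, 0.0013, 0.0, 0.2, -5.1]
[0.0154, 0.0011, 0.0012, 0.0, 0.2, -10.2]
[0.0231, 0.0004, 0.0012, 0.0, 0.2, -15.2]
[0.0307, -0.001, 0.0012, -0.0, 0.2, -20.3]
[0.0381, -0.0032, 0.0011, -0.0, 0.2, -25.3]
[0.0452, -0.0062, 0.0011, -0.0, 0.2, -30.4]
[0.052, -0.0098, 0.0011, -0.0, 0.2, -35.4]
[0.0584, -0.0141, 0.0011, -0.0, 0.2, -40.4]
[0.0644, -0.019, 0.001, -0.1, 0.2, -45.5]
[0.0698, -0.0244, 0.001, -0.1, 0.2, -50.5]
heading 3.1573378754078383 [0.6012 0.2482 0.0743] [ 0.34  0.64  1.34 -0.    1.16 -1.25] t 3.3 [0.4 0.6 0.3] 0.0003697321383869373
```

View pics/scene2.png

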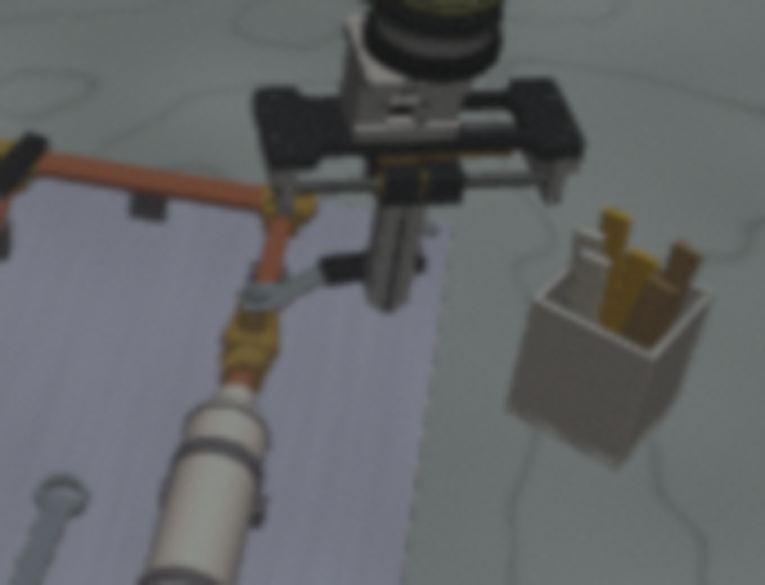

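The finger is against the sleeve's +x side and the lever has turned upstream as planned. I'll keep going.

Call:
apply_moves --deltas '[[[0.008,0.001,0.001,0,0,-5],[0.0155,0.001,0.001,0,0,-10],[0.023,0.0005,0.001,0,0,-15],[0.0305,-0.001,0.001,0,0,-20],[0.038,-0.003,0.001,0,0,-25],[0.045,-0.006,0.001,0,0,-30],[0.052,-0.01,0.001,0,0,-35],[0.0585,-0.014,0.001,0,0,-40],[0.0645,-0.019,0.001,0,0,-45],[0.0645,-0.019,0.001,0,0,-45]]]'

```text
time: 4.3
ee_pos: [0.5375, 0.2283, 0.0743]
tool_rot: [-1.223, 2.887, -0.001]
force: [2.3, 0.9, 0.6]
finger_gap: 0.0003
```

Run:
```python
from h import *
t=[]
for q,o in ((1.4,-.018),(1.48,-.018),(1.54,-.018),(1.571,-.018),(1.571,-.016),(1.571,-.014),(1.571,-.012),(1.571,-.009)):
    t.append((*lev(S,q,.075,o),.073,2.904+max(0,q-.11)*.88))
rows(t)
```

```text
[0.008, 0.0002, 0.0012, -0.2, 0.3, -5.5]
[0.0141, -0.0004, 0.0012, -0.2, 0.3, -9.5]
[0.0187, -0.0011, 0.0012, -0.2, 0.3, -12.6]
[0.021, -0.0016, 0.0012, -0.2, 0.3, -14.1]
[0.0228, -0.0025, 0.0012, -0.2, 0.3, -14.1]
[0.0246, -0.0034, 0.0012, -0.2, 0.3, -14.1]
[0.0264, -0.0043, 0.0011, -0.2, 0.3, -14.1]
[0.0291, -0.0056, 0.0011, -0.2, 0.3, -14.1]
heading 3.9430195043478626 [0.5375 0.2283 0.0743] [ 0.34  0.51  1.56 -0.    1.07 -2.03] t 4.3 [2.3 0.9 0.6] 0.0003189233836685392
```

Call:
apply_moves --deltas '[[[0.008,0,0.001,0,0,-5],[0.014,0,0.001,0,0,-9],[0.0185,-0.001,0.001,0,0,-12],[0.021,-0.0015,0.001,0,0,-14],[0.021,-0.0015,0.001,0,0,-14]]]'

```text
time: 4.8
ee_pos: [0.5252, 0.2139, 0.0744]
tool_rot: [-1.561, 2.713, -0.001]
force: [6.8, 11.7, -2.1]
finger_gap: 0.0008
```

Run:
```python
from h import *
rows([(*lev(S,1.571,.075,o),.073,4.19) for o in(-.018,-.016,-.014,-.012,-.010)])
c,K=cap('scene'); x,y=300,165; x0,y0=max(0,x-85),max(0,y-65)
cv2.imwrite('pics/scene3.png',cv2.resize(c['img'][y0:y0+130,x0:x0+170],None,fx=4.5,fy=4.5,interpolation=cv2.INTER_CUBIC))
```

```text
[0.0022, 0.0001, 0.0014, -0.4, 0.6, -0.2]
[0.0042, -0.0004, 0.0014, -0.4, 0.6, -0.2]
[0.0061, -0.0008, 0.0014, -0.4, 0.6, -0.2]
[0.0081, -0.0012, 0.0014, -0.4, 0.6, -0.2]
[0.0101, -0.0017, 0.0013, -0.4, 0.6, -0.2]
heading 4.185856246375424 [0.5252 0.2139 0.0744] [ 0.32  0.47  1.61  0.    1.05 -2.29] t 4.8 [ 6.8 11.7 -2.1] 0.0007735424433993745
```

View pics/scene3.png

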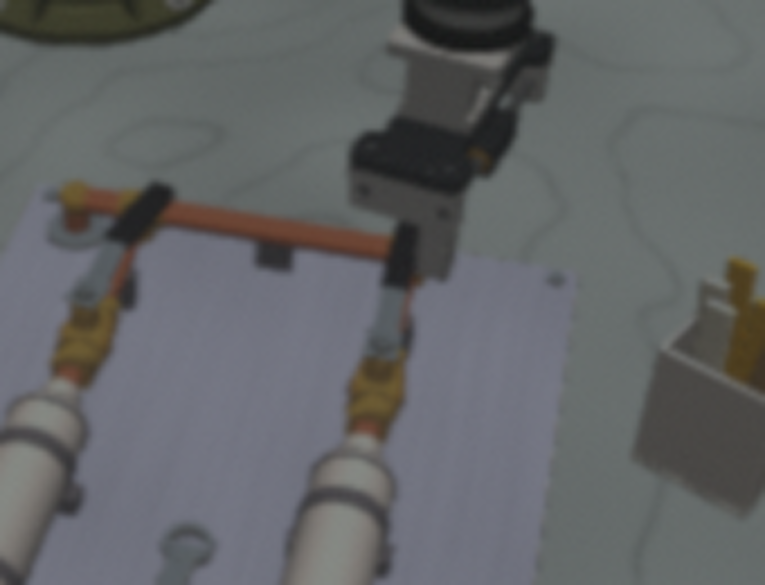

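The sleeve now lies along the left pipe and the force has risen to 13.5 N, so it looks like the stop. I'll press a little further to check.

Call:
apply_moves --deltas '[[[0.003,0,0,0,0,0],[0.0045,0,0,0,0,0],[0.0045,0,0,0,0,0]]]'

```text
time: 5.15
ee_pos: [0.5249, 0.2134, 0.0751]
tool_rot: [-1.552, 2.708, 0.003]
force: [17.3, 25.0, -16.4]
finger_gap: 0.0008
```

The force reached 30 N with no motion, so that is the hard stop. Backing off and lifting.

Call:
apply_moves --deltas '[[[-0.01,0,0,0,0,0],[-0.03,0,0,0,0,0],[-0.035,0,-0.01,0,0,0],[-0.035,0,-0.05,0,0,0],[-0.035,0,-0.09,0,0,0],[-0.035,0,-0.105,0,0,0],[-0.035,0,-0.105,0,0,0]]]'

```text
time: 5.85
ee_pos: [0.5415, 0.2425, 0.1841]
tool_rot: [-1.548, 2.705, 0.002]
force: [-0.7, 0.7, -0.4]
finger_gap: 0.0008
```

Run:
```python
from h import *
p=lev(D,1.33,.075,.035);print(p)
rows([(*p,.18,3.95),(*p,.073,3.95)])
for n in('top','scene'):
    c,K=cap(n); cv2.imwrite(f'pics/{n}4.png',cv2.resize(c['img'],None,fx=1.5,fy=1.5))
```

```text
[4.49774090e-01 4.28665576e-04]
[0.2552, -0.0435, -0.001, -0.5, 1.3, 13.2]
[0.2575, -0.0423, 0.1059, -0.5, 1.3, 13.2]
heading 4.181338494570685 [0.5415 0.2425 0.1841] [ 0.36  0.4   1.44  0.01  1.28 -2.26] t 5.85 [-0.7  0.7 -0.4] 0.0007662174865097457
```

View pics/top4.png

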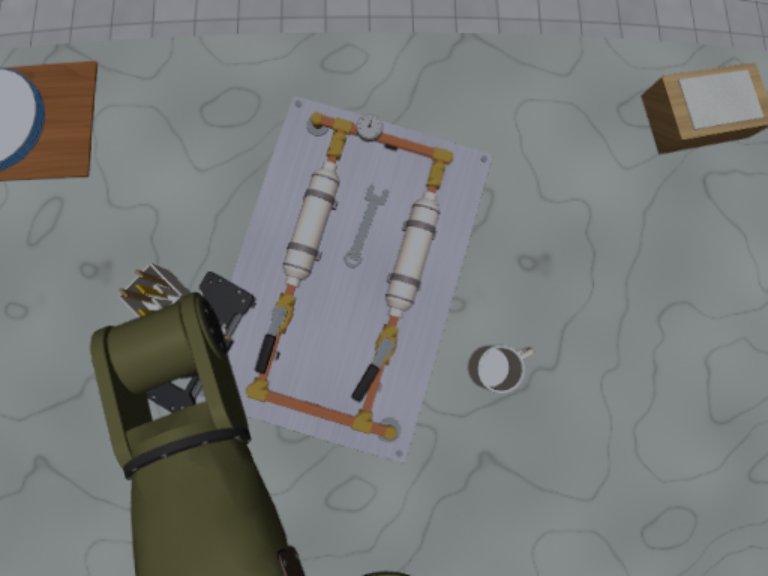

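View pics/scene4.png

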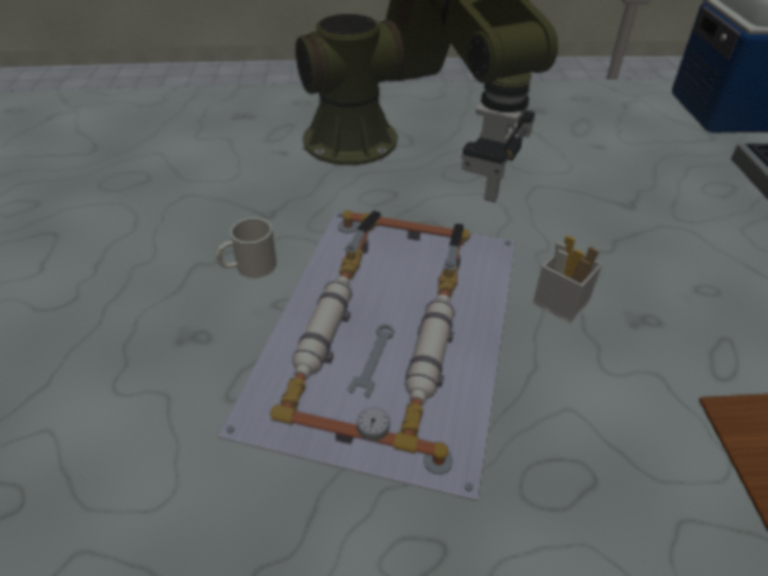

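Run:
```python
from h import *
c,K=cap('top'); m=(cv2.cvtColor(c['img'],cv2.COLOR_BGR2HSV)[...,2]<62).astype(np.uint8)
for nm,(x0,y0,x1,y1),st in(('S',(165,215,190,252),S),('D',(230,235,260,275),D)):
    mm=np.zeros_like(m);mm[y0:y1,x0:x1]=m[y0:y1,x0:x1]
    k,l,s,ce=cv2.connectedComponentsWithStats(mm);i=1+np.argmax(s[1:,4]);C=ray(c,K,[ce[i]],.092)[0]
    pts=ray(c,K,np.argwhere(l==i)[:,::-1],.092)[:,:2]; v=np.linalg.svd(pts-pts.mean(0))[2][0]
    d=C[:2]-st; v=v*np.sign(v@d); print(nm,s[i,4],C.round(4),'q by stem',np.arctan2(d[1],d[0])-YAW-np.pi/2,'q by axis',np.arctan2(v[1],v[0])-YAW-np.pi/2,np.linalg.norm(d))
```

```text
S 181 [0.5215 0.1944 0.092 ] q by stem 1.5651971985843454 q by axis 1.5769673697423783 0.07210828877557969
D 178 [0.4704 0.0305 0.092 ] q by stem 1.311106720523909 q by axis 1.3241785527458303 0.07316970760717907
```

Call:
apply_moves --deltas '[[[0.025,-0.004,0,0,0,2],[0.06,-0.01,0,0,0,4],[0.1,-0.017,0,0,0,7],[0.14,-0.024,0,0,0,10],[0.18,-0.031,0,0,0,13],[0.22,-0.038,0,0,0,13],[0.245,-0.042,0,0,0,13],[0.256,-0.043,0,0,0,13],[0.256,-0.043,0,0,0,13]]]'

```text
time: 6.9
ee_pos: [0.4474, -0.001, 0.175]
tool_rot: [-1.233, 2.871, 0.008]
force: [0.4, 0.3, -0.2]
finger_gap: 0.0008
```

Run:
```python
from h import *
p=lev(D,1.33,.075,.035)
rows([(*p,.18,3.95),(*p,.075,3.95),(*lev(D,1.33,.075,.018),.075,3.95)])
```

```text
[-0.0028, -0.0007, -0.0049, -0.1, 1.0, 0.2]
[-0.001, -0.0005, 0.1, -0.1, 1.0, 0.2]
[-0.0176, 0.003, 0.1003, -0.1, 1.0, 0.2]
heading 3.953189492350358 [ 0.4474 -0.001   0.175 ] [-0.09  0.09  1.84  0.01  1.19 -2.48] t 6.9 [ 0.4  0.3 -0.2] 0.0007666823923973775
```

The standby lever measures 1.565 to 1.577, so it is fully open. Now I'll descend beside the duty lever, turning the tool a little away from the joint-6 limit.

Call:
apply_moves --deltas '[[[0,0,0.02,0,1,3],[-0.001,0,0.06,0,1,6],[-0.001,0,0.09,0,1,6],[-0.001,0,0.1,0,1,6],[-0.001,0,0.1,0,1,6]]]'

```text
time: 7.4
ee_pos: [0.4491, 0.0016, 0.0741]
tool_rot: [1.088, -2.945, -0.0]
force: [0.3, -0.7, 1.2]
finger_gap: 0.0002
```

Run:
```python
from h import *
c,K=cap('scene'); x,y=260,155; x0,y0=max(0,x-85),max(0,y-65)
cv2.imwrite('pics/scene5.png',cv2.resize(c['img'][y0:y0+130,x0:x0+170],None,fx=4.5,fy=4.5,interpolation=cv2.INTER_CUBIC))
t=[(*lev(D,1.33,.075,.025),.075,3.84),(*lev(D,1.32,.075,.018),.075,3.84)]
for q in np.arange(1.22,.55,-.1): t.append((*lev(D,q,.075,.018),.075,2.83+q*.76))
rows(t)
```

```text
[-0.0089, 0.0024, 0.0004, -0.1, -0.0, 0.5]
[-0.0162, 0.0049, 0.0004, -0.1, -0.0, 0.5]
[-0.023, 0.0085, 0.0004, -0.1, -0.0, 5.3]
[-0.0301, 0.0114, 0.0004, -0.1, -0.0, 9.6]
[-0.0375, 0.0136, 0.0004, -0.1, -0.0, 14.0]
[-0.0451, 0.0151, 0.0004, -0.1, 0.0, 18.3]
[-0.0528, 0.0157, 0.0004, -0.1, 0.0, 22.7]
[-0.0605, 0.0156, 0.0004, -0.1, 0.0, 27.0]
[-0.0682, 0.0148, 0.0004, -0.1, 0.0, 31.4]
heading 3.8492655767197848 [0.4498 0.0014 0.0754] [-0.08  0.24  1.93 -0.    0.97 -2.36] t 7.45 [0.6 0.1 0.4] 0.0005319377566764742
```

View pics/scene5.png

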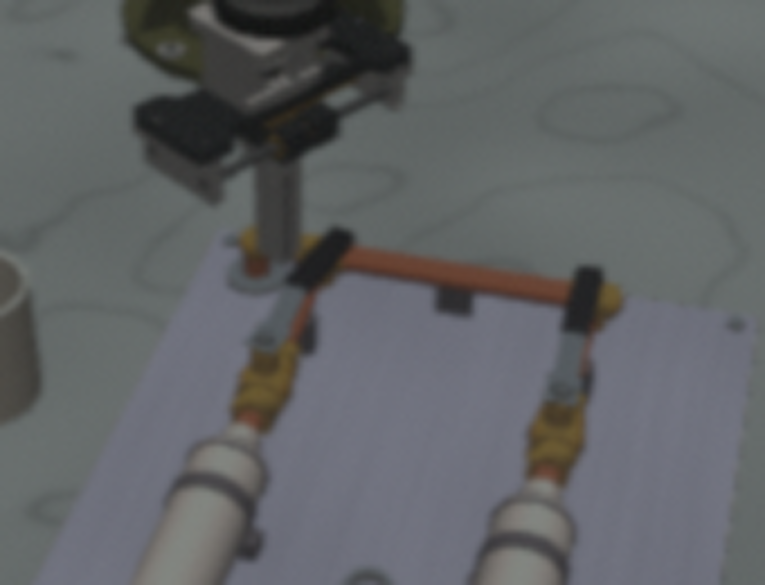

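The finger stands on the outer (-y) side of the duty sleeve, clear of it. Pushing toward shut.

Call:
apply_moves --deltas '[[[-0.009,0.0025,0,0,0,0.5],[-0.016,0.005,0,0,0,0.5],[-0.023,0.0085,0,0,0,5],[-0.03,0.0115,0,0,0,9.5],[-0.0375,0.0135,0,0,0,14],[-0.045,0.015,0,0,0,18],[-0.053,0.0155,0,0,0,22.5],[-0.0605,0.0155,0,0,0,27],[-0.068,0.015,0,0,0,31],[-0.068,0.015,0,0,0,31]]]'

```text
time: 8.45
ee_pos: [0.4925, 0.0577, 0.0761]
tool_rot: [-0.26, 3.129, -0.001]
force: [-0.2, 0.4, -0.5]
finger_gap: 0.0005
```

Run:
```python
from h import *
t=[]
for q in (.54,.46,.38,.3,.22,.15,.08,.03,0): t.append((*lev(D,q,.075,.018),.075,2.83+q*.76))
rows(t)
```

```text
[-0.0051, 0.0014, 0.0011, -0.1, 0.1, 3.8]
[-0.0111, 0.003, 0.0011, -0.1, 0.1, 7.3]
[-0.0172, 0.0041, 0.0011, -0.1, 0.1, 10.8]
[-0.0233, 0.0047, 0.0011, -0.1, 0.1, 14.3]
[-0.0295, 0.0048, 0.0011, -0.0, 0.1, 17.8]
[-0.0349, 0.0045, 0.0011, -0.0, 0.1, 20.8]
[-0.0402, 0.0038, 0.0011, -0.0, 0.1, 23.9]
[-0.044, 0.0031, 0.0011, -0.0, 0.1, 26.1]
[-0.0463, 0.0026, 0.0011, -0.0, 0.1, 27.4]
heading 3.3075814723265964 [0.4925 0.0577 0.0761] [ 0.04  0.33  1.81 -0.    1.   -1.69] t 8.45 [-0.2  0.4 -0.5] 0.000547233806180687
```

Call:
apply_moves --deltas '[[[-0.005,0.0015,0.001,0,0,4],[-0.011,0.003,0.001,0,0,7],[-0.017,0.004,0.001,0,0,11],[-0.0235,0.005,0.001,0,0,14],[-0.0295,0.005,0.001,0,0,18],[-0.035,0.0045,0.001,0,0,21],[-0.04,0.004,0.001,0,0,24],[-0.044,0.003,0.001,0,0,26],[-0.046,0.0025,0.001,0,0,27.5],[-0.046,0.0025,0.001,0,0,27.5]]]'

```text
time: 9.45
ee_pos: [0.5377, 0.0682, 0.0755]
tool_rot: [0.489, 3.101, 0.0]
force: [-2.0, 1.1, 1.6]
finger_gap: 0.0005
```

Run:
```python
from h import *
rows([(*lev(D,0,.075,o),.075,2.83) for o in(.018,.016,.012)])
c,K=cap('scene'); x,y=260,155; x0,y0=max(0,x-85),max(0,y-65)
cv2.imwrite('pics/scene6.png',cv2.resize(c['img'][y0:y0+130,x0:x0+170],None,fx=4.5,fy=4.5,interpolation=cv2.INTER_CUBIC))
```

```text
[-0.0001, -0.0003, 0.0005, 0.0, 0.1, -0.1]
[-0.0021, -0.0003, 0.0006, 0.0, 0.1, -0.1]
[-0.0061, -0.0002, 0.0006, 0.0, 0.1, -0.1]
heading 2.828512622869531 [0.5377 0.0682 0.0755] [ 0.06  0.42  1.68 -0.    1.04 -1.2 ] t 9.45 [-2.   1.1  1.6] 0.0004759992262893334
```

View pics/scene6.png

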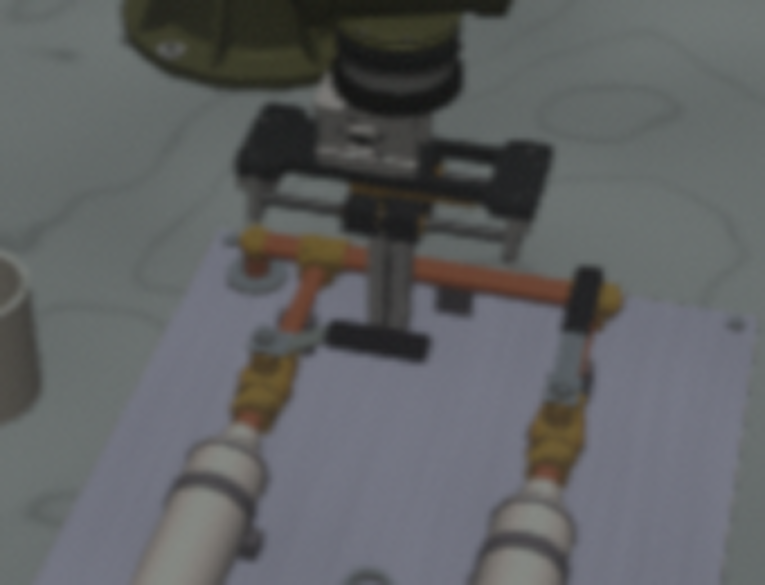

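The duty lever is nearly square and the force is still low, so I'll push on to the stop.

Call:
apply_moves --deltas '[[[-0.0015,0,0,0,0,0],[-0.003,0,0,0,0,0],[-0.003,0,0,0,0,0]]]'

```text
time: 9.8
ee_pos: [0.5391, 0.0679, 0.0755]
tool_rot: [-0.487, -3.102, -0.0]
force: [-14.6, 6.5, 9.0]
finger_gap: 0.0008
```

Call:
apply_moves --deltas '[[[-0.0025,0,0,0,0,0],[-0.0035,0,0,0,0,0],[-0.0035,0,0,0,0,0]]]'

```text
time: 10.1
ee_pos: [0.5394, 0.0678, 0.0754]
tool_rot: [-0.484, -3.095, -0.001]
force: [-29.0, 7.1, 19.1]
finger_gap: -0.0001
```

At the stop: 36 N with 0.3 mm of motion. Retreating, then lifting.

Call:
apply_moves --deltas '[[[0.01,0,0,0,0,0],[0.03,0,0,0,0,0],[0.04,0,0,0,0,0],[0.04,0,-0.03,0,0,0],[0.04,0,-0.07,0,0,0],[0.04,0,-0.11,0,0,0],[0.05,0,-0.13,0,0,0],[0.08,0,-0.13,0,0,0],[0.1,0,-0.13,0,0,0],[0.1,0,-0.13,0,0,0]]]'

```text
time: 11.1
ee_pos: [0.4443, 0.0986, 0.207]
tool_rot: [-0.482, -3.097, -0.001]
force: [0.8, -0.2, -0.4]
finger_gap: 0.0007
```

Run:
```python
from h import *
rows([(.3,.42,.2,2.83)])
```

```text
[0.2351, 0.2624, 0.0087, -0.0, -0.4, 0.2]
heading 2.8328727635405806 [0.4443 0.0986 0.207 ] [ 0.14  0.09  1.77  0.    1.29 -1.13] t 11.1 [ 0.8 -0.2 -0.4] 0.0007091257278338124
```

Call:
apply_moves --deltas '[[[0.015,0.017,0,0,0,0],[0.04,0.045,0,0,0,0],[0.065,0.073,0,0,0,0],[0.09,0.1,0,0,0,0],[0.115,0.13,0,0,0,0],[0.14,0.157,0,0,0,0],[0.165,0.185,0,0,0,0],[0.19,0.213,0,0,0,0],[0.21,0.235,0,0,0,0],[0.21,0.235,0,0,0,0]]]'

```text
time: 12.1
ee_pos: [0.315, 0.3888, 0.2082]
tool_rot: [-0.477, -3.097, -0.002]
force: [1.3, -1.2, -0.0]
finger_gap: 0.0001
```

Run:
```python
from h import *
c,K=cap('top'); cv2.imwrite('pics/top7.png',cv2.resize(c['img'],None,fx=1.5,fy=1.5)); m=(cv2.cvtColor(c['img'],cv2.COLOR_BGR2HSV)[...,2]<62).astype(np.uint8)
for nm,(x0,y0,x1,y1),st in(('S',(165,215,190,252),S),('D',(208,205,245,240),D)):
    mm=np.zeros_like(m);mm[y0:y1,x0:x1]=m[y0:y1,x0:x1]
    k,l,s,ce=cv2.connectedComponentsWithStats(mm);i=1+np.argmax(s[1:,4]);C=ray(c,K,[ce[i]],.092)[0]
    pts=ray(c,K,np.argwhere(l==i)[:,::-1],.092)[:,:2]; v=np.linalg.svd(pts-pts.mean(0))[2][0]
    d=C[:2]-st; v=v*np.sign(v@d); print(nm,s[i,4],C.round(4),'q by stem',np.arctan2(d[1],d[0])-YAW-np.pi/2,'q by axis',np.arctan2(v[1],v[0])-YAW-np.pi/2,np.linalg.norm(d))
a=cv2.imread('top0_raw.png'); df=cv2.absdiff(a,c['img']).max(2)
for nm,(x0,y0,x1,y1) in dict(mug=(310,225,360,265),caddy=(75,170,135,222),wrench=(225,120,262,180)).items(): print(nm,df[y0:y1,x0:x1].max(),(df[y0:y1,x0:x1]>30).sum())
```

```text
S 185 [0.5213 0.1945 0.092 ] q by stem 1.563972469999956 q by axis 1.5644489380556053 0.0722999774191646
D 174 [0.555  0.0619 0.092 ] q by stem -0.0040246119592746155 q by axis -0.006562035267872357 0.07456863997591652
mug 2 0
caddy 5 0
wrench 2 0
```

View pics/top7.png

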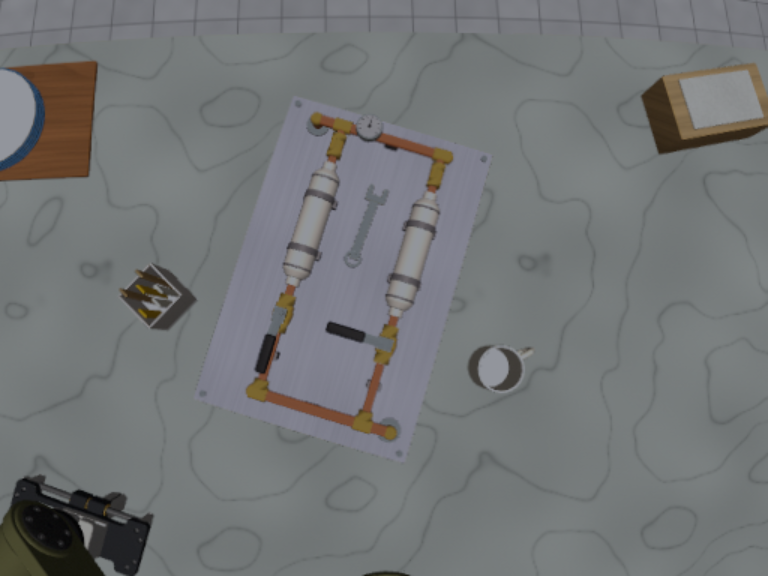

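The left lever (sleeve near (265,353)) lies along its pipe and the right lever (sleeve near (345,331)) stands square across its pipe. The mug, caddy and wrench look the same as before, and the arm is clear.

```bash
python3 -c "
from bench import robot
print(robot.job_done())"
```

```text
the job is handed in; nothing more can be done
None
```

The filters are changed over and the job is handed in. I pushed the standby (left) lever fully open first, then the duty (right) lever fully shut, using only the closed fingertips from one side and never gripping a lever.

- **Stops:** I pressed each lever against its hard stop, where the force rose to about 35 N with 0.6 mm or less of further movement.
- **Lever angles:** the last top picture gives about 1.564 rad for the standby lever (target 1.571) and −0.005 rad for the duty lever (target 0). Both are within what the camera can measure.
- **Loose items:** the mug, caddy and wrench show no change from the first picture.
- **Arm and time:** the arm finished clear of everything at about 12 s. The highest force reading between moves was about 36 N.

No check failed. One disagreement: my first plate fit from the pipe fittings was about 6 mm off along the pipes. I took the stem positions from the lever sleeves instead, and these were within about 3 mm of that fit.

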